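# Set out the preserve tasting display

### The arm

A 6-joint arm with a two-finger parallel gripper is mounted at the origin on the work surface. World frame = base frame: x ahead of the robot, y to its left, z up, the work surface at z = 0. Lengths are in m, angles in rad, forces in N, time in s.
With the tool pointing down it reaches from about 0.35 to 0.975 m from the base axis. Payload 17.4 kg.
Tool frame: the origin (TCP) lies between the finger pads; the fingertips stand 25 mm ahead of it and the grasp point (between the pads) lies 6 mm ahead of it; z points along the fingers, y is the line along which they close (so a half turn about z gives the same grasp; the last joint's range is limited). The gripper opens to 85 mm and grips with 20 to 120 N. Pads are 22 mm wide; open, the fingers measure 114 mm over their backs; the gripper's body (76 mm by 85 mm) begins 54 mm behind the grasp point. The pads swing forward as they close: fully open they stand 13 mm farther back than shut.
Start: joints at [1.114, 0.116, 1.442, -0, 1.584, -0.038], TCP at [0.275, 0.617, 0.224] pointing down, gripper open.
Joint ranges: [-2.83, 2.83], [-0.83, 2.19], [0.07, 2.5], [-1.14, 4.28], [0.01, 3], [-2.97, 2.97]. Speed limits (rad/s): [1.89, 1.89, 2.22, 3.14, 3.14, 3.14].

### API

Orientations are given as a unit quaternion [x, y, z, w].
In Python, from bench import state, viewer, robot gives the robot as it stands.
- The arm moves only by the shell command python3 -m creep 'ROWS' [FORCE]. ROWS is JSON, a list of rows, each an object of numbers: "x", "y", "z": the shift along the world's x, y, z in cm; "wx", "wy", "wz": the turn, a rotation vector about the world's x, y, z in rad; "claw": the gripper's target within -1 to 1 (shut at 1, half-way at 0, fully open at -1). In form: [{"x": .., "y": .., "z": .., "wx": .., "wy": .., "wz": .., "claw": ..}, ...]. A call has 1 to 5 rows; each row is the pose to reach, as a shift and turn from the pose commanded when the call began; what a row does not reach only later rows make up. A row lasts 1/10 s, in which the tool goes at most 50 mm and 8.59 degrees, less where a joint would pass 70% of its speed; a pose out of reach is approached as far as the arm can. A call with a gripper value outside its range is refused whole. The fingers move at their own pace and stop on an object; FORCE is the grip in N (left out, the last holds). Time passes only in rows, so rows that repeat a pose let the fingers close. It gives the time, the measured TCP pose, the force, the opening and the grip force at its end, in the units of the state.
- state(): the state, without advancing time (a new reading comes with each control period).
- viewer.snapshot(name): name is "side" or "top"; returns a dict with "image" (400x640x3 uint8, red, green, blue), "mtx" (3x3 intrinsics, pixels), "origin" and "rotation" of the camera in the world. Camera axes: x right, y down, z forward; pixel columns grow to the right and rows downward; lengths in m; the calibration is good to about 2 mm. A picture is of the moment at which its call begins. There is no depth.
- robot.finish_job(): hands the job in; it is judged then, once.
The state is a dict: "t": time; "joint_pos": joint angles; "qvel": joint speeds; "joint_torque": joint torques, N m; "tool_pos": TCP position; "tool_rot": TCP orientation; "force": force on the tool from outside, world axes, zero at the start; "moment": the same for the moment, N m; "grip_width": opening from 0.0 (shut) to 1.0 (fully open); "grip_force": force on a finger pad.
Only numpy, scipy, OpenCV 4.12 (cv2) and the standard library are available. Lean on these libraries where they do the work, as an engineer would, in place of code of your own. Each camera call takes 0.05 s, during which the arm holds its last target. There are 200 camera calls.

### The job

Set out the tasting display on the shop table: stand each of the four preserve jars upright in the coaster of the same colour as its lid, flat on the floor of the coaster inside its rim. Set the jars down, do not drop them, and leave the pepper mill and the sugar bowl where they stand.

Things in the scene. Friction and masses are not known exactly. Their poses are not given: they have to be found in the camera images.
- jar_red: small round preserve jar with a red lid, red-tinted contents and a white paper band; 50 mm in diameter, 75 mm tall (straight-sided glass to 57 mm, lid of the same diameter from 60 to 75 mm), about 0.11 to 0.21 kg; loose, stands upright on the table; origin at the centre of its underside, z up its axis; grip it round the sides, any yaw
- jar_yellow: small round preserve jar with a yellow lid, yellow-tinted contents and a white paper band; 50 mm in diameter, 75 mm tall (straight-sided glass to 57 mm, lid of the same diameter from 60 to 75 mm), about 0.11 to 0.21 kg; loose, stands upright on the table; origin at the centre of its underside, z up its axis; grip it round the sides, any yaw
- jar_green: small round preserve jar with a green lid, green-tinted contents and a white paper band; 50 mm in diameter, 75 mm tall (straight-sided glass to 57 mm, lid of the same diameter from 60 to 75 mm), about 0.11 to 0.21 kg; loose, stands upright on the table; origin at the centre of its underside, z up its axis; grip it round the sides, any yaw
- jar_blue: small round preserve jar with a blue lid, blue-tinted contents and a white paper band; 50 mm in diameter, 75 mm tall (straight-sided glass to 57 mm, lid of the same diameter from 60 to 75 mm), about 0.11 to 0.21 kg; loose, stands upright on the table; origin at the centre of its underside, z up its axis; grip it round the sides, any yaw
- coaster_red: round red ceramic coaster, fixed to the table; 88 mm outside diameter, raised rim 7 mm wide and 10 mm high, flat well 74 mm in diameter whose floor is 5 mm above the table; origin at the centre of its underside on the table, z up
- coaster_yellow: round yellow ceramic coaster, fixed to the table; 88 mm outside diameter, raised rim 7 mm wide and 10 mm high, flat well 74 mm in diameter whose floor is 5 mm above the table; origin at the centre of its underside on the table, z up
- coaster_green: round green ceramic coaster, fixed to the table; 88 mm outside diameter, raised rim 7 mm wide and 10 mm high, flat well 74 mm in diameter whose floor is 5 mm above the table; origin at the centre of its underside on the table, z up
- coaster_blue: round blue ceramic coaster, fixed to the table; 88 mm outside diameter, raised rim 7 mm wide and 10 mm high, flat well 74 mm in diameter whose floor is 5 mm above the table; origin at the centre of its underside on the table, z up
- pepper_mill: dark wooden pepper mill, 50 mm in diameter and 110 mm tall, loose, upright; a bystander; origin at the centre of its underside
- sugar_bowl: white ceramic sugar bowl, 72 mm in diameter at the rim and 50 mm tall, empty, loose; a bystander; origin at the centre of its underside
Not all that is in view belongs to the job. There is more than one size of the jar_green; the job needs the larger.

How it is judged:
At the end, for the whole second after the job is handed in: Each jar stands upright (within 0.1 rad) in the coaster of its lid's colour, its axis within 13 mm of the coaster's centre and its underside on the well's floor (within 3 mm), at rest and released; the pepper mill and sugar bowl are within 20 mm of where they began (horizontal distance between jar_red and coaster_red below 0.013 m and z of jar_red in the frame of coaster_red between 0.002 and 0.008 m and angle between each of jar_red, jar_yellow, jar_green, jar_blue's own z axis and vertical below 0.1 rad and linear speed of each of jar_red, jar_yellow, jar_green, jar_blue below 0.02 m/s and contact force between the fingers and jar_red below 0.1 N and horizontal distance between jar_yellow and coaster_yellow below 0.013 m and z of jar_yellow in the frame of coaster_yellow between 0.002 and 0.008 m and contact force between the fingers and jar_yellow below 0.1 N and horizontal distance between jar_green and coaster_green below 0.013 m and z of jar_green in the frame of coaster_green between 0.002 and 0.008 m and contact force between the fingers and jar_green below 0.1 N and horizontal distance between jar_blue and coaster_blue below 0.013 m and z of jar_blue in the frame of coaster_blue between 0.002 and 0.008 m and contact force between the fingers and jar_blue below 0.1 N and distance of each of pepper_mill, sugar_bowl from where it was at the start of the episode below 0.02 m); the robot touches nothing.
It fails at once if a jar is dropped (falls freely at over 0.6 m/s, about 18 mm) ((contact force between each of the arm, the fingers and jar_red below 0.01 N and linear speed of jar_red above 0.6 m/s) or (contact force between each of the arm, the fingers and jar_yellow below 0.01 N and linear speed of jar_yellow above 0.6 m/s) or (contact force between each of the arm, the fingers and jar_green below 0.01 N and linear speed of jar_green above 0.6 m/s) or (contact force between each of the arm, the fingers and jar_blue below 0.01 N and linear speed of jar_blue above 0.6 m/s)).
It fails at once if the pepper mill is shifted by more than 20 mm or tipped (distance of pepper_mill from where it was at the start of the episode above 0.02 m or angle between pepper_mill's own z axis and vertical above 0.35 rad).
It fails at once if the sugar bowl is shifted by more than 20 mm or tipped (distance of sugar_bowl from where it was at the start of the episode above 0.02 m or angle between sugar_bowl's own z axis and vertical above 0.35 rad).
It also fails if it takes over 104 s, if anything falls off the work surface, if the arm or the gripper's body presses on something with over 40 N, if the wrist force passes 120 N, or if a joint passes its speed limit or range.

## Working session

There is one attempt and no reset: what is moved stays moved. The work goes in short steps, Python scripts to look and compute and a shell command to move; the robot and the scene stay as the last step left them, time stands still between calls to the robot, and variables do not carry over. Pictures are saved under pics/ and viewed, at most 14 in all, crops included, and the job is handed in when it is done.

```bash
mkdir -p pics; cat > h.py <<'E'
from bench import state, viewer, robot
import numpy as np, cv2
def snap(n,f):
    s=viewer.snapshot(n); cv2.imwrite(f'pics/{f}.png',s['image'][:,:,::-1]); np.savez(f'pics/{f}.npz',**s); return s
def ray(s,u,v):
    d=np.array(s['rotation'])@np.linalg.inv(s['mtx'])@[u,v,1]; return np.array(s['origin']),d/np.linalg.norm(d)
def plane(s,u,v,z):
    o,d=ray(s,u,v); return o+d*(z-o[2])/d[2]
def tri(s1,p1,s2,p2):
    o1,d1=ray(s1,*p1);o2,d2=ray(s2,*p2)
    k=np.linalg.lstsq(np.c_[d1,-d2],o2-o1,rcond=None)[0]
    a,b=o1+k[0]*d1,o2+k[1]*d2
    return (a+b)/2,np.linalg.norm(a-b)
E
python3 - <<'E'
from h import *
for n in('side','top'):
    s=snap(n,n+'0'); print(n,np.round(s['origin'],3),np.round(s['rotation'],2).tolist(),np.round(s['mtx'],0).tolist())
print(state())
E
```

```text
side [ 0.27  -0.86   0.544] [0.86, -0.12, 0.08, -0.49] [[413.0, 0.0, 319.0], [0.0, 413.0, 200.0], [0.0, 0.0, 1.0]]
top [ 0.267 -0.012  1.2  ] [0.73, -0.67, 0.08, -0.08] [[446.0, 0.0, 310.0], [0.0, 446.0, 203.0], [0.0, 0.0, 1.0]]
{'t': 0.1, 'joint_pos': array([ 1.11414523e+00,  1.16417580e-01,  1.44217046e+00,  6.04687834e-06,
        1.58401226e+00, -3.78107829e-02]), 'qvel': array([ 5.81307625e-05,  6.40161966e-04, -8.20988052e-04,  1.54179931e-03,
       -2.55131924e-03, -6.24407751e-04]), 'joint_torque': array([ 8.22291768e-04, -7.33660841e+01, -6.33788538e+01,  3.12649456e-05,
        5.35537125e-03, -9.12800715e-05]), 'tool_pos': array([0.27446012, 0.61649241, 0.22356718]), 'tool_rot': array([ 2.07892696e-01,  9.78151508e-01, -4.87763291e-04, -1.26226723e-04]), 'force': array([-0.00988788, -0.9657451 ,  0.85701422]), 'moment': array([-0.02460227, -0.01971209, -0.01834774]), 'grip_force': 0.0, 'grip_width': 1.0051125211304293}
```

View pics/top0.png

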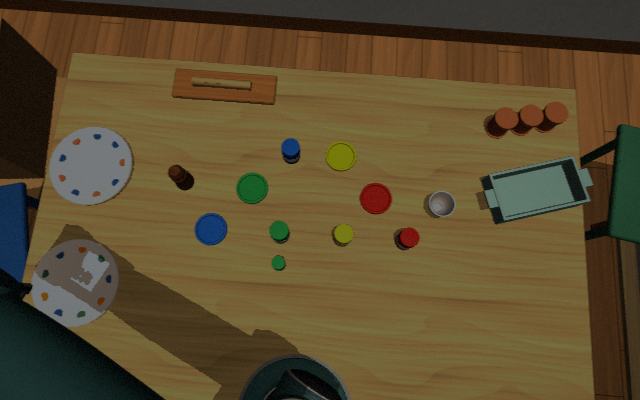

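View pics/side0.png

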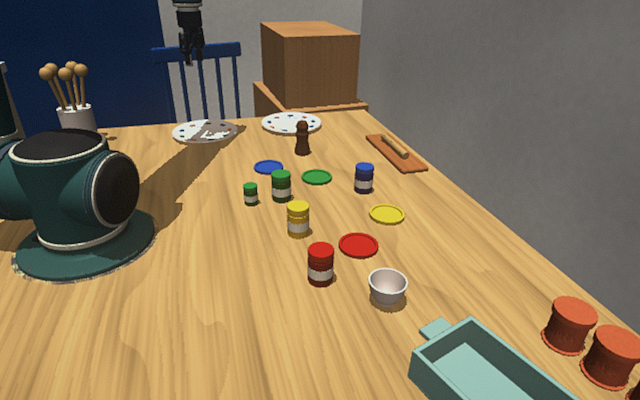

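The top view shows the jars at these pixels: blue (291,148), large green (280,231), small green (278,263), yellow (344,233) and red (408,238). The coasters are at red (376,198), yellow (341,156), green (252,188) and blue (211,229), with the mill at (180,176) and the bowl at (441,204).

Possible mix-ups: the small green jar at (278,263), against the large one at (280,231), which I choose; the orange pots at (500–560,115) and the plates are not part of the job. I'll check in close crops.

```bash
python3 - <<'E'
import cv2
a=cv2.imread('pics/top0.png')[130:280,160:460]; cv2.imwrite('pics/tc.png',cv2.resize(a,None,fx=2.6,fy=2.6,interpolation=cv2.INTER_CUBIC))
a=cv2.imread('pics/side0.png')[110:310,230:420]; cv2.imwrite('pics/sc.png',cv2.resize(a,None,fx=3,fy=3,interpolation=cv2.INTER_CUBIC))
E
```

```text
(no output)
```

View pics/tc.png

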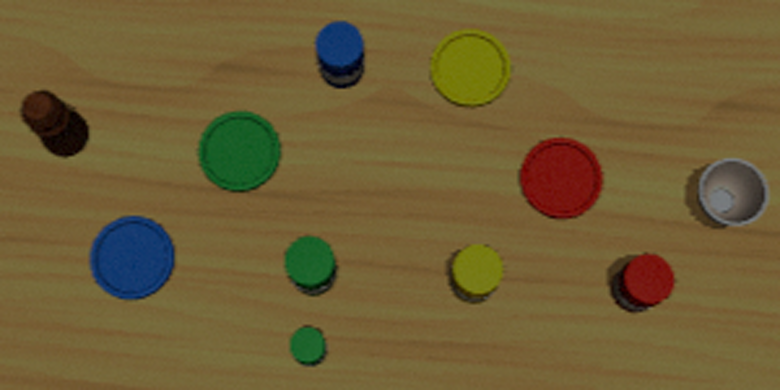

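View pics/sc.png

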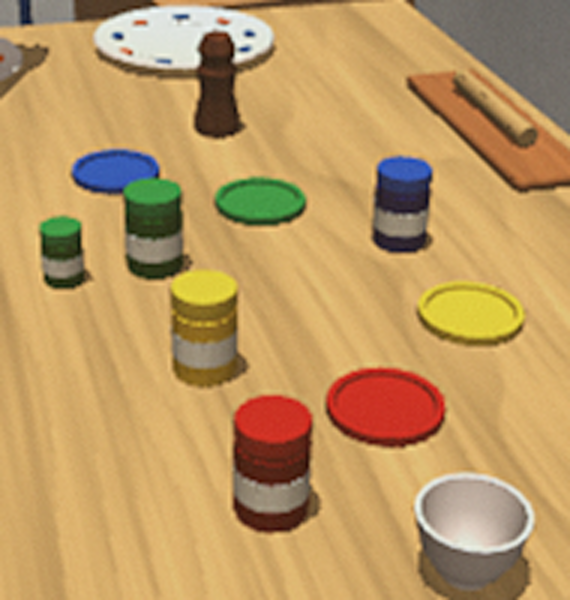

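The crops confirm the choice: the large green jar's lid is at crop (309,261) and the small one's at (308,343). Each jar's lid colour is clear. Next I triangulate the lid tops and coaster rims.

```bash
python3 - <<'E'
from h import *
S=viewer
L=lambda f:np.load(f'pics/{f}.npz')
t,s=L('top0'),L('side0')
P={'jb':((339,44),(404,172),.075),'jg':((309,261),(153,194),.075),'jy':((477,268),(204,288),.075),'jr':((648,279),(273,419),.075),
'cy':((470,68),(471,311),.01),'cr':((561,178),(386,404),.01),'cg':((239,151),(261,200),.01),'cb':((132,257),(116,171),.01),
'bowl':((733,192),(473,511),.05),'mill':((44,106),(217,38),.11),'sg':((308,343),(62,227),.05)}
for k,(a,b,z) in P.items():
    a=(np.array(a)+.5)/2.6-.5+[160,130]; b=(np.array(b)+.5)/3-.5+[230,110]
    p,e=tri(t,a,s,b); print(k,p.round(4),'gap',e.round(4),'plane top',plane(t,*a,z)[:2].round(4))
from scipy.spatial.transform import Rotation as R
print(R.from_quat(state()['tool_rot']).as_matrix().round(2))
E
```

```text
Traceback (most recent call last):
  File "h.py", line 10, in tri
    o1,d1=ray(s1,*p1);o2,d2=ray(s2,*p2)
          ~~~^^^^^^^^
  File "h.py", line 6, in ray
    d=np.array(s['rotation'])@np.linalg.inv(s['mtx'])@[u,v,1]; return np.array(s['origin']),d/np.linalg.norm(d)
      ~~~~~~~~~~~~~~~~~~~~~~~^~~~~~~~~~~~~~~~~~~~~~~~
ValueError: matmul: Input operand 1 has a mismatch in its core dimension 0, with gufunc signature (n?,k),(k,m?)->(n?,m?) (size 3 is different from 4)
```

```bash
sed -i "s/d=np.array(s\['rotation'\])/d=R.from_quat(s['rotation']).as_matrix()/; 2a from scipy.spatial.transform import Rotation as R" h.py
cat > m.py <<'E'
from h import *
L=lambda f:np.load(f'pics/{f}.npz')
t,s=L('top0'),L('side0')
P={'jb':((339,44),(404,172),.075),'jg':((309,261),(153,194),.075),'jy':((477,268),(204,288),.075),'jr':((648,279),(273,419),.075),
'cy':((470,68),(471,311),.01),'cr':((561,178),(386,404),.01),'cg':((239,151),(261,200),.01),'cb':((132,257),(116,171),.01),
'bowl':((733,192),(473,511),.05),'mill':((44,106),(217,38),.11),'sg':((308,343),(62,227),.05)}
for k,(a,b,z) in P.items():
    a=(np.array(a)+.5)/2.6-.5+[160,130]; b=(np.array(b)+.5)/3-.5+[230,110]
    p,e=tri(t,a,s,b); print(k,p.round(4),'gap',e.round(4),'plane top',plane(t,*a,z)[:2].round(4),'side',plane(s,*b,z)[:2].round(4))
print(R.from_quat(state()['tool_rot']).as_matrix().round(2))
E
python3 m.py
```

```text
jb [0.6782 0.0695 0.0664] gap 0.001 plane top [0.6756 0.0687] side [0.6703 0.0525]
jg [0.4504 0.0787 0.0672] gap 0.0006 plane top [0.4488 0.0781] side [0.4477 0.0634]
jy [ 0.4556 -0.0873  0.0689] gap 0.0008 plane top [ 0.455  -0.0869] side [ 0.4527 -0.0972]
jr [ 0.4587 -0.256   0.0693] gap 0.0006 plane top [ 0.4574 -0.2547] side [ 0.4567 -0.2633]
cy [ 0.6864 -0.0706  0.0025] gap 0.0009 plane top [ 0.6833 -0.0701] side [ 0.6811 -0.0814]
cr [ 0.5711 -0.1749  0.0026] gap 0.0007 plane top [ 0.5689 -0.1738] side [ 0.5673 -0.1842]
cg [0.5737 0.1698 0.0016] gap 0.0009 plane top [0.5711 0.1686] side [0.5694 0.1539]
cb [0.4502 0.2692 0.0009] gap 0.0001 plane top [0.4489 0.267 ] side [0.4471 0.2502]
bowl [ 0.5592 -0.3452  0.0459] gap 0.0001 plane top [ 0.558 -0.344] side [ 0.5568 -0.3495]
mill [0.577  0.3514 0.1027] gap 0.0014 plane top [0.5757 0.3489] side [0.5711 0.331 ]
sg [0.3711 0.0735 0.0483] gap 0.0004 plane top [0.3711 0.0733] side [0.3705 0.0702]
[[-0.91  0.41 -0.  ]
 [ 0.41  0.91 -0.  ]
 [ 0.   -0.   -1.  ]]
```

Both views put the lids about 75 mm up and the rims about 10 mm up, allowing for one constant 7 mm bias. I'll use the text heights with the top view and check against the gripper. First I approach above the large green jar.

```bash
python3 -m creep '[{"x":1.4,"y":-4.5},{"x":2.9,"y":-9},{"x":4.3,"y":-13.5},{"x":5.8,"y":-18},{"x":7.2,"y":-22.5}]' 40
python3 -m creep '[{"x":1.4,"y":-4.5},{"x":2.9,"y":-9},{"x":4.3,"y":-13.5},{"x":5.8,"y":-18},{"x":7.2,"y":-22.5}]'
python3 -m creep '[{"x":1.5,"y":-4.5},{"x":3,"y":-8.9,"z":-2},{"x":3,"y":-8.9,"z":-4},{"x":3,"y":-8.9,"z":-5},{"x":3,"y":-8.9,"z":-5}]'
python3 - <<'E'
from h import *
for n in('top','side'):
    s=snap(n,n+'1'); im=cv2.resize(s['image'][:,:,::-1],None,fx=3,fy=3,interpolation=cv2.INTER_CUBIC)
    u,v=(280,231) if n=='top' else (280,150)
    cv2.imwrite(f'pics/{n}1c.png',im[(v-65)*3:(v+65)*3,(u-65)*3:(u+65)*3])
a=[cv2.imread(f'pics/{n}1c.png') for n in('top','side')]; cv2.imwrite('pics/c1.png',np.hstack(a))
E
```

```text
invalid input
invalid input
invalid input
```

View pics/c1.png

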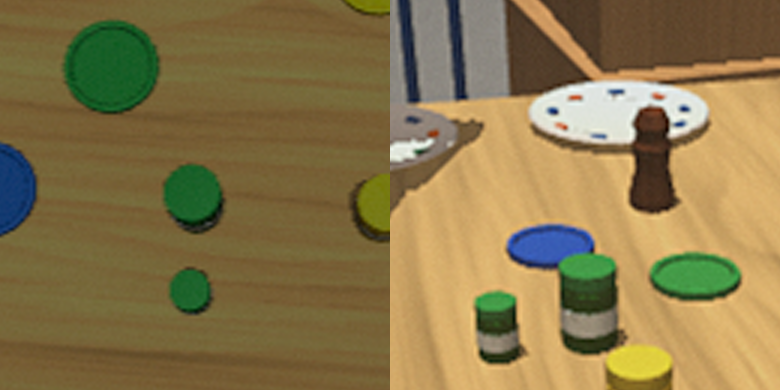

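The picture shows the jars unmoved and no gripper in view: the calls were refused, probably because each row needs every key.

```bash
python3 -m creep '[{"x":1.4,"y":-4.5,"z":0,"wx":0,"wy":0,"wz":0,"claw":-1},{"x":2.9,"y":-9,"z":0,"wx":0,"wy":0,"wz":0,"claw":-1},{"x":4.3,"y":-13.5,"z":0,"wx":0,"wy":0,"wz":0,"claw":-1},{"x":5.8,"y":-18,"z":0,"wx":0,"wy":0,"wz":0,"claw":-1},{"x":7.2,"y":-22.5,"z":0,"wx":0,"wy":0,"wz":0,"claw":-1}]' 40
```

```text
t: 0.7
tool_pos: [0.3466, 0.3899, 0.2241]
tool_rot: [0.208, 0.978, -0.0, 0.0]
force: [0.6, -0.8, 0.5]
grip_width: 1.0
grip_force: 0.0
```

```bash
python3 -m creep '[{"x":1.4,"y":-4.5,"z":0,"wx":0,"wy":0,"wz":0,"claw":-1},{"x":2.9,"y":-9,"z":0,"wx":0,"wy":0,"wz":0,"claw":-1},{"x":4.3,"y":-13.5,"z":0,"wx":0,"wy":0,"wz":0,"claw":-1},{"x":5.8,"y":-18,"z":0,"wx":0,"wy":0,"wz":0,"claw":-1},{"x":7.2,"y":-22.5,"z":0,"wx":0,"wy":0,"wz":0,"claw":-1}]'
python3 -m creep '[{"x":1.5,"y":-4.5,"z":0,"wx":0,"wy":0,"wz":0,"claw":-1},{"x":3,"y":-8.9,"z":-2,"wx":0,"wy":0,"wz":0,"claw":-1},{"x":3,"y":-8.9,"z":-5,"wx":0,"wy":0,"wz":0,"claw":-1},{"x":3,"y":-8.9,"z":-8,"wx":0,"wy":0,"wz":0,"claw":-1},{"x":3,"y":-8.9,"z":-8,"wx":0,"wy":0,"wz":0,"claw":-1}]'
cat > look.py <<'E'
import sys
from h import *
# look.py tag u_top v_top u_side v_side
tag=sys.argv[1]; c=list(map(int,sys.argv[2:])); o=[]
for n,u,v in(('top',c[0],c[1]),('side',c[2],c[3])):
    s=snap(n,n+tag); im=cv2.copyMakeBorder(s['image'][:,:,::-1],65,65,65,65,cv2.BORDER_CONSTANT)
    o.append(cv2.resize(im[v:v+130,u:u+130],None,fx=3,fy=3,interpolation=cv2.INTER_CUBIC))
cv2.imwrite(f'pics/c{tag}.png',np.hstack(o))
E
python3 look.py 2 280 231 280 170
```

```text
t: 1.2
tool_pos: [0.4186, 0.1648, 0.2243]
tool_rot: [0.208, 0.978, 0.0, 0.0]
force: [1.2, -0.2, 0.3]
grip_width: 1.0
grip_force: 0.0
t: 1.7
tool_pos: [0.4469, 0.077, 0.1406]
tool_rot: [0.208, 0.978, -0.001, -0.003]
force: [-0.6, -0.2, 1.0]
grip_width: 1.0
grip_force: 0.0
```

View pics/c2.png

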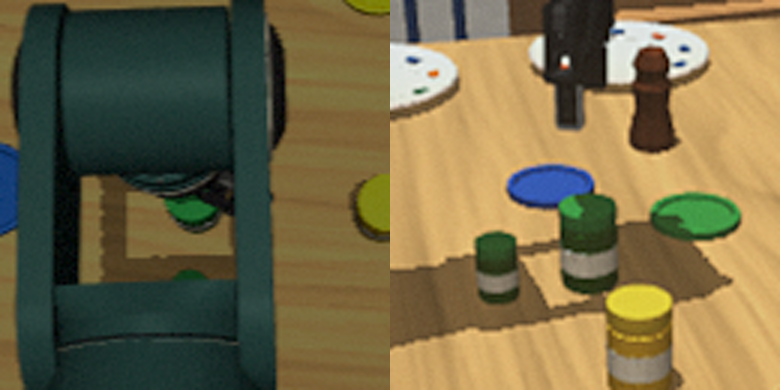

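The side crop shows the near finger's tip at side pixel (275,147), above the green jar. The top view is mostly blocked by the arm. I'll compare that pixel with the tip's expected projection.

```bash
cat >> h.py <<'E'
def proj(s,p):
    q=R.from_quat(s['rotation']).inv().apply(np.array(p)-s['origin']); q=s['mtx']@q; return (q[:2]/q[2]).round(1)
E
python3 - <<'E'
from h import *
s=np.load('pics/side2.npz')
for tip in(.012,.025):
  for sg in(-1,1):
    print(tip,sg,proj(s,np.array([.4469,.077,.1406-tip])+sg*.05*np.array([.41,.91,0])))
print('lid',proj(s,[.4488,.0781,.075]), proj(s,[.4504,.0787,.0672]), 'base',proj(s,[0,0,0]))
E
```

```text
0.012 -1 [274. 161.]
0.012 1 [282.9 145.1]
0.025 -1 [274.2 165.9]
0.025 1 [283.1 149.7]
lid [279.9 171.8] [280.6 174.3] base [ 89.1 238.9]
```

The tip sits about 14 px higher than predicted, so I'll lower it a little and look closer.

```bash
python3 -m creep '[{"x":0.2,"y":0.1,"z":-1,"wx":0,"wy":0,"wz":0,"claw":-1},{"x":0.2,"y":0.1,"z":-2.5,"wx":0,"wy":0,"wz":0,"claw":-1},{"x":0.2,"y":0.1,"z":-2.5,"wx":0,"wy":0,"wz":0,"claw":-1},{"x":0.2,"y":0.1,"z":-2.5,"wx":0,"wy":0,"wz":0,"claw":-1}]'
python3 - <<'E'
from h import *
s=snap('side','side3'); t=snap('top','top3')
a=s['image'][90:220,225:335,::-1]; b=t['image'][200:270,245:315,::-1]
a=cv2.resize(a,(440,520),interpolation=cv2.INTER_CUBIC); b=cv2.resize(b,(350,350),interpolation=cv2.INTER_CUBIC); b=np.clip(b*2.0,0,255).astype('uint8')
b=cv2.copyMakeBorder(b,0,170,0,0,cv2.BORDER_CONSTANT); cv2.imwrite('pics/c3.png',np.hstack([a,b]))
E
```

```text
t: 2.2
tool_pos: [0.4503, 0.0788, 0.119]
tool_rot: [0.208, 0.978, -0.0, -0.0]
force: [0.1, 0.1, 1.1]
grip_width: 1.001
grip_force: 0.0
```

View pics/c3.png

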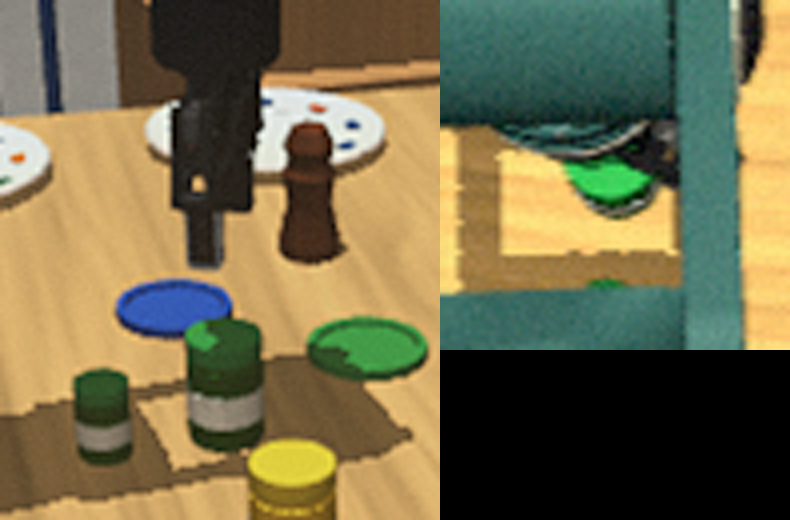

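In the side crop the slim pad's tip is at side px (276,156), higher than the geometry predicts, and the two fingers overlap along the view line. I'll turn the tool so both fingers show, then measure their tips.

```bash
python3 -m creep '[{"x":0,"y":0,"z":0,"wx":0,"wy":0,"wz":-0.14,"claw":-1},{"x":0,"y":0,"z":0,"wx":0,"wy":0,"wz":-0.28,"claw":-1},{"x":0,"y":0,"z":0,"wx":0,"wy":0,"wz":-0.42,"claw":-1},{"x":0,"y":0,"z":0,"wx":0,"wy":0,"wz":-0.56,"claw":-1},{"x":0,"y":0,"z":0,"wx":0,"wy":0,"wz":-0.7,"claw":-1}]'
python3 - <<'E'
from h import *
s=snap('side','side4'); t=snap('top','top4')
a=s['image'][70:220,225:335,::-1]; b=t['image'][200:270,245:315,::-1]
a=cv2.resize(a,(440,600),interpolation=cv2.INTER_CUBIC); b=cv2.resize(b,(350,350),interpolation=cv2.INTER_CUBIC); b=np.clip(b*2.0,0,255).astype('uint8');a=np.clip(a*1.6,0,255).astype('uint8')
b=cv2.copyMakeBorder(b,0,250,0,0,cv2.BORDER_CONSTANT); cv2.imwrite('pics/c4.png',np.hstack([a,b]))
p=state()['tool_pos'];Rm=R.from_quat(state()['tool_rot']).as_matrix();print(p,Rm[:,1])
for sg in(-1,1): print(sg,proj(s,p+sg*.048*Rm[:,1]+[0,0,-.012]))
E
```

```text
t: 2.8
tool_pos: [0.4507, 0.0787, 0.1197]
tool_rot: [0.533, 0.846, 0.0, 0.0]
force: [0.1, 0.1, 0.3]
grip_width: 0.998
grip_force: 0.0
[0.4507019  0.07868142 0.1196897 ] [9.00690192e-01 4.34461446e-01 6.55544121e-04]
-1 [264.6 165.2]
1 [295. 155.]
```

View pics/c4.png

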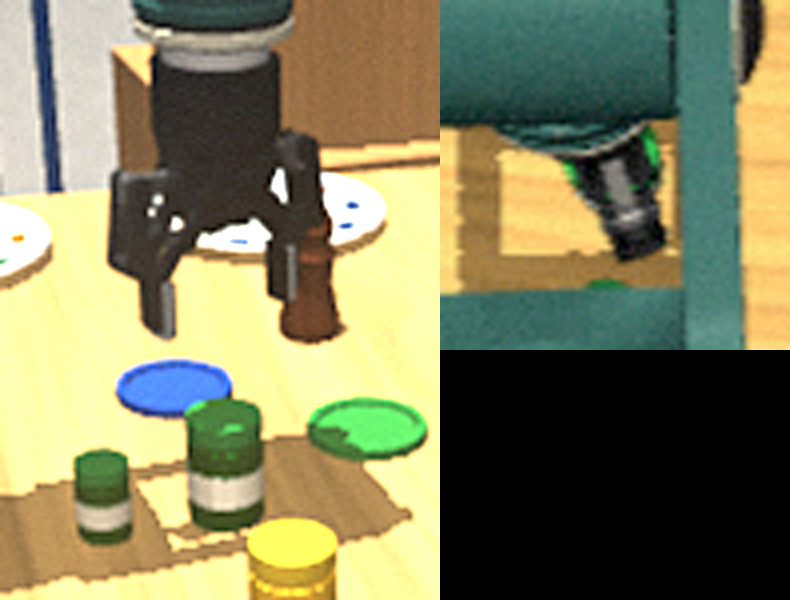

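The side crop shows both tips, at side px (265.5,153.7) and (297.5,144.5). Across the picture they agree with prediction, but both are 11 px too high. I'll check the near finger against the top view, where its outer end is at about (286,249).

```bash
python3 - <<'E'
from h import *
s=np.load('pics/side4.npz');t=np.load('pics/top4.npz')
p=np.array([.4507,.0787,.1197]);y=np.array([.9007,.4345,0])
for r in(.04,.05,.057):
  print(r,[ (proj(t,p-r*y+[0,0,z]),proj(s,p-r*y+[0,0,z]),proj(s,p+r*y+[0,0,z])) for z in(-.012,.016,.05)])
for n,u in(('L',(265.5,153.7)),('R',(297.5,144.5))):
  print(n,[plane(s,*u,z).round(3) for z in(.107,.12,.135)])
print(tri(t,(279.3,231.2),s,(281,174.3)))
E
```

```text
0.04 [(array([283.1, 242. ]), array([267.3, 164.2]), array([292.6, 155.8])), (array([282.5, 240.4]), array([266.8, 153.8]), array([292.5, 145.7])), (array([281.7, 238.3]), array([266.2, 140.7]), array([292.3, 133. ]))]
0.05 [(array([284.6, 245.8]), array([264. , 165.4]), array([295.6, 154.8])), (array([284. , 244.3]), array([263.4, 154.8]), array([295.5, 144.7])), (array([283.2, 242.3]), array([262.7, 141.7]), array([295.4, 132.1]))]
0.057 [(array([285.6, 248.5]), array([261.6, 166.1]), array([297.7, 154.1])), (array([285., 247.]), array([261. , 155.6]), array([297.7, 144.1])), (array([284.2, 245.1]), array([260.3, 142.4]), array([297.6, 131.5]))]
L [array([0.422, 0.127, 0.107]), array([0.417, 0.098, 0.12 ]), array([0.412, 0.064, 0.135])]
R [array([0.517, 0.168, 0.107]), array([0.51 , 0.138, 0.12 ]), array([0.501, 0.102, 0.135])]
(array([0.44908832, 0.07620308, 0.06828733]), np.float64(0.0039132964928745755))
```

The top view agrees on the horizontal position, so the tips look about 20 mm higher relative to the TCP than the text says. I'll turn partly back, away from the small jar, go down to TCP z ≈ 0.05, and see where the tips stand against the jar before closing.

```bash
python3 -m creep '[{"x":-0.1,"y":0,"z":0,"wx":0,"wy":0,"wz":0.14,"claw":-1},{"x":-0.1,"y":0,"z":-1,"wx":0,"wy":0,"wz":0.28,"claw":-1},{"x":-0.1,"y":0,"z":-3,"wx":0,"wy":0,"wz":0.4,"claw":-1},{"x":-0.1,"y":0,"z":-5,"wx":0,"wy":0,"wz":0.4,"claw":-1},{"x":-0.1,"y":0,"z":-7,"wx":0,"wy":0,"wz":0.4,"claw":-1}]'
python3 -m creep '[{"x":0,"y":0,"z":0,"wx":0,"wy":0,"wz":0,"claw":-1},{"x":0,"y":0,"z":0,"wx":0,"wy":0,"wz":0,"claw":-1}]'
python3 - <<'E'
from h import *
s=snap('side','side5'); a=s['image'][100:220,230:330,::-1]
a=cv2.resize(a,(500,600),interpolation=cv2.INTER_CUBIC);cv2.imwrite('pics/c5.png',np.clip(a*1.6,0,255).astype('uint8'))
E
```

```text
t: 3.4
tool_pos: [0.4497, 0.0787, 0.0489]
tool_rot: [0.349, 0.937, 0.0, 0.0]
force: [1.2, 0.3, -1.0]
grip_width: 1.001
grip_force: 0.0
t: 3.6
tool_pos: [0.4497, 0.0787, 0.0499]
tool_rot: [0.351, 0.937, 0.0, 0.0]
force: [-0.6, -0.4, 1.1]
grip_width: 1.003
grip_force: 0.0
```

View pics/c5.png

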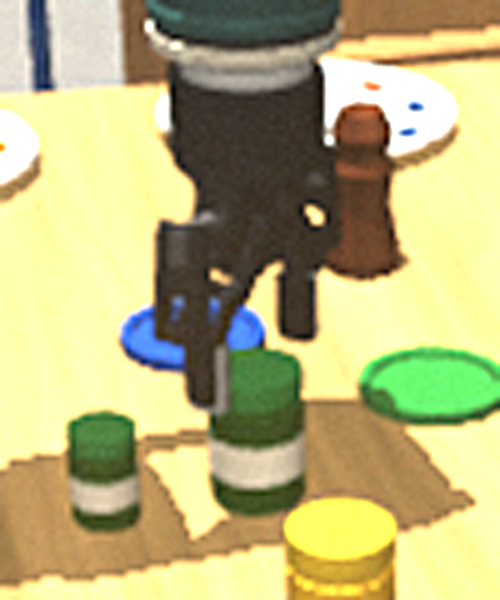

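The near tip is at crop (208,408), level with the lid, so about 67 mm up. That confirms the tips really stand about 17 mm above the reported TCP when open. I'll go 32 mm lower in small steps, watching the force.

```bash
python3 -m creep '[{"x":0,"y":0,"z":-0.8,"wx":0,"wy":0,"wz":0,"claw":-1},{"x":0,"y":0,"z":-1.6,"wx":0,"wy":0,"wz":0,"claw":-1},{"x":0,"y":0,"z":-1.6,"wx":0,"wy":0,"wz":0,"claw":-1}]'
python3 -m creep '[{"x":0,"y":0,"z":-0.5,"wx":0,"wy":0,"wz":0,"claw":-1},{"x":0,"y":0,"z":-1,"wx":0,"wy":0,"wz":0,"claw":-1},{"x":0,"y":0,"z":-1,"wx":0,"wy":0,"wz":0,"claw":-1}]'
python3 - <<'E'
from h import *
s=snap('side','side6'); a=s['image'][100:220,230:330,::-1]
a=cv2.resize(a,(500,600),interpolation=cv2.INTER_CUBIC);cv2.imwrite('pics/c6.png',np.clip(a*1.6,0,255).astype('uint8'))
E
```

```text
t: 3.95
tool_pos: [0.449, 0.0786, 0.0321]
tool_rot: [0.352, 0.936, -0.0, -0.001]
force: [0.5, 0.2, -0.1]
grip_width: 0.997
grip_force: 0.0
t: 4.25
tool_pos: [0.4491, 0.0786, 0.0224]
tool_rot: [0.352, 0.936, -0.0, -0.0]
force: [0.3, -0.2, 0.1]
grip_width: 0.999
grip_force: 0.0
```

View pics/c6.png

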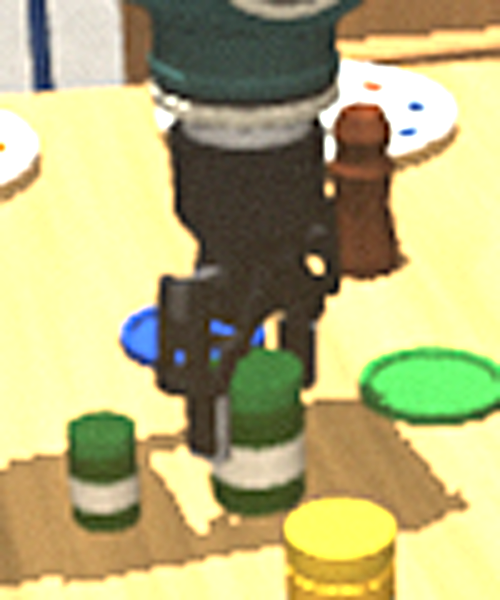

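The near tip is now at crop (208,455), about 38 mm up, alongside the glass, and no force shows. I'll close and lift here.

```bash
python3 -m creep '[{"x":0,"y":0,"z":0,"wx":0,"wy":0,"wz":0,"claw":1},{"x":0,"y":0,"z":0,"wx":0,"wy":0,"wz":0,"claw":1},{"x":0,"y":0,"z":0,"wx":0,"wy":0,"wz":0,"claw":1},{"x":0,"y":0,"z":0,"wx":0,"wy":0,"wz":0,"claw":1},{"x":0,"y":0,"z":0,"wx":0,"wy":0,"wz":0,"claw":1}]' 40
python3 -m creep '[{"x":0,"y":0,"z":0,"wx":0,"wy":0,"wz":0,"claw":1},{"x":0,"y":0,"z":0,"wx":0,"wy":0,"wz":0,"claw":1},{"x":0,"y":0,"z":0,"wx":0,"wy":0,"wz":0,"claw":1},{"x":0,"y":0,"z":0.5,"wx":0,"wy":0,"wz":0,"claw":1},{"x":0,"y":0,"z":1,"wx":0,"wy":0,"wz":0,"claw":1}]'
```

```text
t: 4.8
tool_pos: [0.4497, 0.0787, 0.0236]
tool_rot: [0.352, 0.936, 0.0, 0.0]
force: [-1.9, -1.0, 5.6]
grip_width: 0.576
grip_force: 41.6
t: 5.3
tool_pos: [0.4493, 0.0787, 0.0333]
tool_rot: [0.352, 0.936, -0.0, -0.0]
force: [-0.3, 0.0, -0.8]
grip_width: 0.578
grip_force: 41.6
```

The opening is 49 mm with 41 N of grip, so the jar is held. Next I carry it to the green coaster (+12.2, +9.0 cm).

```bash
python3 -m creep '[{"x":0,"y":0,"z":2,"wx":0,"wy":0,"wz":0,"claw":1},{"x":3,"y":2.2,"z":4,"wx":0,"wy":0,"wz":0,"claw":1},{"x":6.1,"y":4.5,"z":4,"wx":0,"wy":0,"wz":0,"claw":1},{"x":9.2,"y":6.8,"z":4,"wx":0,"wy":0,"wz":0,"claw":1},{"x":12.2,"y":9,"z":4,"wx":0,"wy":0,"wz":0,"claw":1}]'
python3 -m creep '[{"x":0,"y":0,"z":0,"wx":0,"wy":0,"wz":0,"claw":1},{"x":0,"y":0,"z":-1.5,"wx":0,"wy":0,"wz":0,"claw":1},{"x":0,"y":0,"z":-3,"wx":0,"wy":0,"wz":0,"claw":1},{"x":0,"y":0,"z":-3.5,"wx":0,"wy":0,"wz":0,"claw":1},{"x":0,"y":0,"z":-3.5,"wx":0,"wy":0,"wz":0,"claw":1}]'
python3 -m creep '[{"x":0,"y":0,"z":-0.3,"wx":0,"wy":0,"wz":0,"claw":1},{"x":0,"y":0,"z":-0.6,"wx":0,"wy":0,"wz":0,"claw":1},{"x":0,"y":0,"z":-0.8,"wx":0,"wy":0,"wz":0,"claw":1},{"x":0,"y":0,"z":-0.8,"wx":0,"wy":0,"wz":0,"claw":1}]'
python3 -m creep '[{"x":0,"y":0,"z":-0.1,"wx":0,"wy":0,"wz":0,"claw":1},{"x":0,"y":0,"z":-0.1,"wx":0,"wy":0,"wz":0,"claw":1}]'
python3 - <<'E'
from h import *
s=snap('side','side7'); t=snap('top','top7')
a=s['image'][120:220,260:360,::-1]; b=t['image'][155:225,215:285,::-1]
a=cv2.resize(a,(400,400),interpolation=cv2.INTER_CUBIC); b=cv2.resize(b,(390,400),interpolation=cv2.INTER_CUBIC); b=np.clip(b*2.0,0,255).astype('uint8');a=np.clip(a*1.4,0,255).astype('uint8')
cv2.imwrite('pics/c7.png',np.hstack([a,b]))
E
```

```text
t: 5.8
tool_pos: [0.5728, 0.1698, 0.0735]
tool_rot: [0.352, 0.936, 0.0, 0.0]
force: [1.4, -0.9, -0.9]
grip_width: 0.578
grip_force: 42.0
t: 6.3
tool_pos: [0.5704, 0.1681, 0.0369]
tool_rot: [0.352, 0.936, -0.001, -0.001]
force: [-0.5, 0.2, -1.1]
grip_width: 0.577
grip_force: 42.2
t: 6.7
tool_pos: [0.5714, 0.1686, 0.0301]
tool_rot: [0.352, 0.936, -0.0, -0.0]
force: [0.4, 0.5, -2.2]
grip_width: 0.576
grip_force: 42.2
t: 6.9
tool_pos: [0.5715, 0.1687, 0.0292]
tool_rot: [0.352, 0.936, 0.0, 0.0]
force: [-0.8, 0.1, -1.4]
grip_width: 0.576
grip_force: 42.2
```

View pics/c7.png

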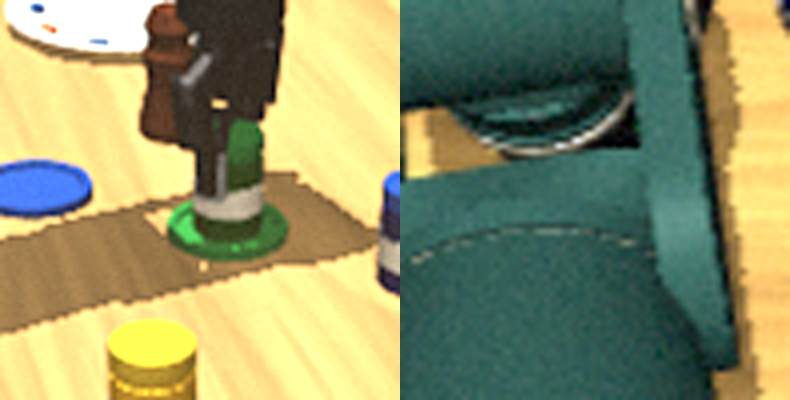

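The side crop shows the jar inside the green rim and well centred, jar (229,225) and coaster (228,230). Now the last millimetre down.

```bash
python3 -m creep '[{"x":0,"y":0,"z":-0.05,"wx":0,"wy":0,"wz":0,"claw":1},{"x":0,"y":0,"z":-0.1,"wx":0,"wy":0,"wz":0,"claw":1},{"x":0,"y":0,"z":-0.1,"wx":0,"wy":0,"wz":0,"claw":1}]'
python3 -m creep '[{"x":0,"y":0,"z":-0.05,"wx":0,"wy":0,"wz":0,"claw":1},{"x":0,"y":0,"z":-0.1,"wx":0,"wy":0,"wz":0,"claw":1},{"x":0,"y":0,"z":-0.1,"wx":0,"wy":0,"wz":0,"claw":1}]'
```

```text
t: 7.3
tool_pos: [0.5716, 0.1687, 0.0286]
tool_rot: [0.352, 0.936, 0.0, 0.0]
force: [-2.7, -1.7, 4.7]
grip_width: 0.579
grip_force: 42.6
t: 7.6
tool_pos: [0.5717, 0.1687, 0.0286]
tool_rot: [0.352, 0.936, 0.0, 0.0]
force: [-8.5, -2.3, 16.4]
grip_width: 0.578
grip_force: 43.7
```

Contact force appeared right at the floor height, 5 mm above the grasp height. I'll release, rise, and go to the blue jar.

```bash
python3 -m creep '[{"x":0,"y":0,"z":0.1,"wx":0,"wy":0,"wz":0,"claw":-1},{"x":0,"y":0,"z":0.1,"wx":0,"wy":0,"wz":0,"claw":-1},{"x":0,"y":0,"z":0.1,"wx":0,"wy":0,"wz":0,"claw":-1},{"x":0,"y":0,"z":0.1,"wx":0,"wy":0,"wz":0,"claw":-1},{"x":0,"y":0,"z":0.1,"wx":0,"wy":0,"wz":0,"claw":-1}]'
python3 -m creep '[{"x":0,"y":0,"z":1.5,"wx":0,"wy":0,"wz":0,"claw":-1},{"x":0,"y":0,"z":4,"wx":0,"wy":0,"wz":0,"claw":-1},{"x":0,"y":0,"z":7,"wx":0,"wy":0,"wz":0,"claw":-1},{"x":0,"y":0,"z":9,"wx":0,"wy":0,"wz":0,"claw":-1},{"x":0,"y":0,"z":9,"wx":0,"wy":0,"wz":0,"claw":-1}]'
python3 -m creep '[{"x":2.6,"y":-2.5,"z":0,"wx":0,"wy":0,"wz":0,"claw":-1},{"x":5.2,"y":-5,"z":0,"wx":0,"wy":0,"wz":0,"claw":-1},{"x":7.9,"y":-7.5,"z":0,"wx":0,"wy":0,"wz":0,"claw":-1},{"x":10.5,"y":-10,"z":0,"wx":0,"wy":0,"wz":0,"claw":-1},{"x":10.5,"y":-10,"z":0,"wx":0,"wy":0,"wz":0,"claw":-1}]'
```

```text
t: 8.1
tool_pos: [0.5715, 0.1687, 0.028]
tool_rot: [0.352, 0.936, -0.0, -0.0]
force: [0.4, -0.1, 0.5]
grip_width: 1.0
grip_force: 0.0
t: 8.6
tool_pos: [0.5729, 0.169, 0.1227]
tool_rot: [0.352, 0.936, 0.002, 0.002]
force: [0.4, -0.7, 0.2]
grip_width: 0.998
grip_force: 0.0
t: 9.1
tool_pos: [0.6783, 0.0658, 0.1175]
tool_rot: [0.353, 0.936, -0.0, -0.0]
force: [-0.1, 1.0, 0.0]
grip_width: 1.002
grip_force: 0.0
```

```bash
python3 -m creep '[{"x":0,"y":0,"z":-2,"wx":0,"wy":0,"wz":0,"claw":-1},{"x":0,"y":0,"z":-4.5,"wx":0,"wy":0,"wz":0,"claw":-1},{"x":0,"y":0,"z":-7,"wx":0,"wy":0,"wz":0,"claw":-1},{"x":0,"y":0,"z":-9.4,"wx":0,"wy":0,"wz":0,"claw":-1},{"x":0,"y":0,"z":-9.4,"wx":0,"wy":0,"wz":0,"claw":-1}]'
python3 -m creep '[{"x":0,"y":0,"z":0,"wx":0,"wy":0,"wz":0,"claw":1},{"x":0,"y":0,"z":0,"wx":0,"wy":0,"wz":0,"claw":1},{"x":0,"y":0,"z":0,"wx":0,"wy":0,"wz":0,"claw":1},{"x":0,"y":0,"z":0,"wx":0,"wy":0,"wz":0,"claw":1},{"x":0,"y":0,"z":0,"wx":0,"wy":0,"wz":0,"claw":1}]'
```

```text
t: 9.6
tool_pos: [0.6743, 0.0688, 0.0205]
tool_rot: [0.352, 0.936, -0.001, -0.003]
force: [-0.6, -0.4, -0.9]
grip_width: 1.001
grip_force: 0.0
t: 10.1
tool_pos: [0.6773, 0.0688, 0.0262]
tool_rot: [0.352, 0.936, 0.001, 0.001]
force: [-1.3, 0.8, 6.9]
grip_width: 0.578
grip_force: 41.5
```

```bash
python3 -m creep '[{"x":0,"y":0,"z":0,"wx":0,"wy":0,"wz":0,"claw":1},{"x":0,"y":0,"z":0,"wx":0,"wy":0,"wz":0,"claw":1},{"x":0,"y":0,"z":0,"wx":0,"wy":0,"wz":0,"claw":1}]'
python3 -m creep '[{"x":0,"y":0,"z":1,"wx":0,"wy":0,"wz":0,"claw":1},{"x":0,"y":0,"z":4,"wx":0,"wy":0,"wz":0,"claw":1},{"x":0,"y":0,"z":8,"wx":0,"wy":0,"wz":0,"claw":1},{"x":0,"y":0,"z":11,"wx":0,"wy":0,"wz":0,"claw":1},{"x":0,"y":0,"z":11,"wx":0,"wy":0,"wz":0,"claw":1}]'
python3 -m creep '[{"x":-3,"y":2.6,"z":0,"wx":0,"wy":0,"wz":0,"claw":1},{"x":-6,"y":5.2,"z":0,"wx":0,"wy":0,"wz":0,"claw":1},{"x":-9,"y":7.8,"z":0,"wx":0,"wy":0,"wz":0,"claw":1},{"x":-12,"y":10.4,"z":0,"wx":0,"wy":0,"wz":0,"claw":1},{"x":-15,"y":13,"z":0,"wx":0,"wy":0,"wz":0,"claw":1}]'
python3 -m creep '[{"x":-3,"y":2.6,"z":0,"wx":0,"wy":0,"wz":0,"claw":1},{"x":-6,"y":5.2,"z":0,"wx":0,"wy":0,"wz":0,"claw":1},{"x":-7.7,"y":6.8,"z":0,"wx":0,"wy":0,"wz":0,"claw":1},{"x":-7.7,"y":6.8,"z":-2,"wx":0,"wy":0,"wz":0,"claw":1},{"x":-7.7,"y":6.8,"z":-4,"wx":0,"wy":0,"wz":0,"claw":1}]'
```

```text
t: 10.4
tool_pos: [0.6773, 0.0688, 0.0262]
tool_rot: [0.352, 0.936, 0.001, 0.001]
force: [-0.7, -0.0, 6.0]
grip_width: 0.574
grip_force: 41.5
t: 10.9
tool_pos: [0.6783, 0.0688, 0.1409]
tool_rot: [0.352, 0.936, 0.002, 0.004]
force: [0.7, -0.6, -0.4]
grip_width: 0.579
grip_force: 41.8
t: 11.4
tool_pos: [0.525, 0.1994, 0.1344]
tool_rot: [0.352, 0.936, 0.0, 0.0]
force: [0.4, -0.1, -1.1]
grip_width: 0.573
grip_force: 41.9
t: 11.9
tool_pos: [0.4491, 0.2674, 0.0946]
tool_rot: [0.351, 0.936, 0.001, 0.001]
force: [0.2, 0.5, -2.1]
grip_width: 0.577
grip_force: 41.9
```

```bash
python3 -m creep '[{"x":0,"y":0,"z":-2,"wx":0,"wy":0,"wz":0,"claw":1},{"x":0,"y":0,"z":-4,"wx":0,"wy":0,"wz":0,"claw":1},{"x":0,"y":0,"z":-5.4,"wx":0,"wy":0,"wz":0,"claw":1},{"x":0,"y":0,"z":-5.7,"wx":0,"wy":0,"wz":0,"claw":1},{"x":0,"y":0,"z":-5.7,"wx":0,"wy":0,"wz":0,"claw":1}]'
python3 -m creep '[{"x":0,"y":0,"z":-0.1,"wx":0,"wy":0,"wz":0,"claw":1},{"x":0,"y":0,"z":-0.2,"wx":0,"wy":0,"wz":0,"claw":1},{"x":0,"y":0,"z":-0.3,"wx":0,"wy":0,"wz":0,"claw":1},{"x":0,"y":0,"z":-0.3,"wx":0,"wy":0,"wz":0,"claw":1}]'
```

```text
t: 12.4
tool_pos: [0.4495, 0.2666, 0.0373]
tool_rot: [0.352, 0.936, -0.0, -0.0]
force: [0.7, 0.3, -0.4]
grip_width: 0.579
grip_force: 41.9
t: 12.8
tool_pos: [0.4496, 0.2667, 0.0344]
tool_rot: [0.352, 0.936, 0.0, 0.0]
force: [0.1, -0.2, -0.8]
grip_width: 0.571
grip_force: 41.9
```

```bash
python3 -m creep '[{"x":0,"y":0,"z":-0.1,"wx":0,"wy":0,"wz":0,"claw":1},{"x":0,"y":0,"z":-0.2,"wx":0,"wy":0,"wz":0,"claw":1},{"x":0,"y":0,"z":-0.2,"wx":0,"wy":0,"wz":0,"claw":1}]'
python3 -m creep '[{"x":0,"y":0,"z":-0.1,"wx":0,"wy":0,"wz":0,"claw":1},{"x":0,"y":0,"z":-0.1,"wx":0,"wy":0,"wz":0,"claw":1}]'
python3 -m creep '[{"x":0,"y":0,"z":-0.1,"wx":0,"wy":0,"wz":0,"claw":1},{"x":0,"y":0,"z":-0.1,"wx":0,"wy":0,"wz":0,"claw":1}]'
```

```text
t: 13.1
tool_pos: [0.4494, 0.2666, 0.032]
tool_rot: [0.352, 0.936, -0.0, -0.0]
force: [0.6, 0.1, -1.1]
grip_width: 0.574
grip_force: 41.9
t: 13.3
tool_pos: [0.4495, 0.2667, 0.0312]
tool_rot: [0.352, 0.936, 0.0, 0.0]
force: [-0.5, 0.1, -0.8]
grip_width: 0.576
grip_force: 42.0
t: 13.5
tool_pos: [0.4496, 0.2667, 0.0312]
tool_rot: [0.352, 0.936, 0.0, 0.0]
force: [-6.5, -3.6, 11.8]
grip_width: 0.574
grip_force: 43.1
```

Blue has touched its floor. I'll release, rise, and go to the yellow jar.

```bash
python3 -m creep '[{"x":0,"y":0,"z":0.1,"wx":0,"wy":0,"wz":0,"claw":-1},{"x":0,"y":0,"z":0.1,"wx":0,"wy":0,"wz":0,"claw":-1},{"x":0,"y":0,"z":0.1,"wx":0,"wy":0,"wz":0,"claw":-1},{"x":0,"y":0,"z":0.1,"wx":0,"wy":0,"wz":0,"claw":-1},{"x":0,"y":0,"z":0.1,"wx":0,"wy":0,"wz":0,"claw":-1}]'
python3 -m creep '[{"x":0,"y":0,"z":1.5,"wx":0,"wy":0,"wz":0,"claw":-1},{"x":0,"y":0,"z":4,"wx":0,"wy":0,"wz":0,"claw":-1},{"x":0,"y":0,"z":7,"wx":0,"wy":0,"wz":0,"claw":-1},{"x":0,"y":0,"z":9,"wx":0,"wy":0,"wz":0,"claw":-1},{"x":0,"y":0,"z":9,"wx":0,"wy":0,"wz":0,"claw":-1}]'
python3 -m creep '[{"x":0.1,"y":-4,"z":0,"wx":0,"wy":0,"wz":0,"claw":-1},{"x":0.2,"y":-8,"z":0,"wx":0,"wy":0,"wz":0,"claw":-1},{"x":0.3,"y":-12,"z":0,"wx":0,"wy":0,"wz":0,"claw":-1},{"x":0.4,"y":-16,"z":0,"wx":0,"wy":0,"wz":0,"claw":-1},{"x":0.5,"y":-20,"z":0,"wx":0,"wy":0,"wz":0,"claw":-1}]'
python3 -m creep '[{"x":0,"y":-4,"z":0,"wx":0,"wy":0,"wz":0,"claw":-1},{"x":0,"y":-8,"z":0,"wx":0,"wy":0,"wz":0,"claw":-1},{"x":0.1,"y":-12,"z":0,"wx":0,"wy":0,"wz":0,"claw":-1},{"x":0.1,"y":-15.4,"z":0,"wx":0,"wy":0,"wz":0,"claw":-1},{"x":0.1,"y":-15.4,"z":0,"wx":0,"wy":0,"wz":0,"claw":-1}]'
```

```text
t: 14.0
tool_pos: [0.4495, 0.2666, 0.0311]
tool_rot: [0.352, 0.936, -0.0, -0.0]
force: [0.5, 0.4, -0.3]
grip_width: 0.998
grip_force: 0.0
t: 14.5
tool_pos: [0.4507, 0.2673, 0.1255]
tool_rot: [0.352, 0.936, 0.002, 0.002]
force: [-0.4, -0.3, -0.4]
grip_width: 1.003
grip_force: 0.0
t: 15.0
tool_pos: [0.4541, 0.0652, 0.1212]
tool_rot: [0.352, 0.936, -0.0, 0.0]
force: [1.0, -0.2, 0.9]
grip_width: 0.997
grip_force: 0.0
t: 15.5
tool_pos: [0.4551, -0.0903, 0.1212]
tool_rot: [0.353, 0.936, -0.0, -0.0]
force: [-0.1, 0.8, 1.0]
grip_width: 1.0
grip_force: 0.0
```

```bash
python3 -m creep '[{"x":0,"y":0,"z":-2.5,"wx":0,"wy":0,"wz":0,"claw":-1},{"x":0,"y":0,"z":-5,"wx":0,"wy":0,"wz":0,"claw":-1},{"x":0,"y":0,"z":-7.5,"wx":0,"wy":0,"wz":0,"claw":-1},{"x":0,"y":0,"z":-9.7,"wx":0,"wy":0,"wz":0,"claw":-1},{"x":0,"y":0,"z":-9.7,"wx":0,"wy":0,"wz":0,"claw":-1}]'
python3 -m creep '[{"x":0,"y":0,"z":0,"wx":0,"wy":0,"wz":0,"claw":-1},{"x":0,"y":0,"z":0,"wx":0,"wy":0,"wz":0,"claw":-1}]'
python3 -m creep '[{"x":0,"y":0,"z":0,"wx":0,"wy":0,"wz":0,"claw":1},{"x":0,"y":0,"z":0,"wx":0,"wy":0,"wz":0,"claw":1},{"x":0,"y":0,"z":0,"wx":0,"wy":0,"wz":0,"claw":1},{"x":0,"y":0,"z":0,"wx":0,"wy":0,"wz":0,"claw":1},{"x":0,"y":0,"z":0,"wx":0,"wy":0,"wz":0,"claw":1}]'
```

```text
t: 16.0
tool_pos: [0.4538, -0.0864, 0.0215]
tool_rot: [0.352, 0.936, -0.0, -0.002]
force: [0.3, -0.9, -0.3]
grip_width: 1.002
grip_force: 0.0
t: 16.2
tool_pos: [0.4562, -0.0873, 0.0256]
tool_rot: [0.352, 0.936, 0.0, 0.001]
force: [0.4, -0.2, 0.1]
grip_width: 1.002
grip_force: 0.0
t: 16.7
tool_pos: [0.4558, -0.0875, 0.025]
tool_rot: [0.352, 0.936, 0.0, 0.0]
force: [-2.4, -0.2, 6.0]
grip_width: 0.577
grip_force: 41.4
```

```bash
python3 -m creep '[{"x":0,"y":0,"z":0,"wx":0,"wy":0,"wz":0,"claw":1},{"x":0,"y":0,"z":1,"wx":0,"wy":0,"wz":0,"claw":1},{"x":0,"y":0,"z":3,"wx":0,"wy":0,"wz":0,"claw":1},{"x":2,"y":0.1,"z":5,"wx":0,"wy":0,"wz":0,"claw":1},{"x":6,"y":0.4,"z":5,"wx":0,"wy":0,"wz":0,"claw":1}]'
python3 -m creep '[{"x":4,"y":0.3,"z":0,"wx":0,"wy":0,"wz":0,"claw":1},{"x":8,"y":0.6,"z":0,"wx":0,"wy":0,"wz":0,"claw":1},{"x":12,"y":0.9,"z":0,"wx":0,"wy":0,"wz":0,"claw":1},{"x":16,"y":1.2,"z":0,"wx":0,"wy":0,"wz":0,"claw":1},{"x":16.8,"y":1.3,"z":0,"wx":0,"wy":0,"wz":0,"claw":1}]'
python3 -m creep '[{"x":0,"y":0,"z":0,"wx":0,"wy":0,"wz":0,"claw":1},{"x":0,"y":0,"z":-1.5,"wx":0,"wy":0,"wz":0,"claw":1},{"x":0,"y":0,"z":-3,"wx":0,"wy":0,"wz":0,"claw":1},{"x":0,"y":0,"z":-3.8,"wx":0,"wy":0,"wz":0,"claw":1},{"x":0,"y":0,"z":-3.8,"wx":0,"wy":0,"wz":0,"claw":1}]'
python3 -m creep '[{"x":0,"y":0,"z":-0.1,"wx":0,"wy":0,"wz":0,"claw":1},{"x":0,"y":0,"z":-0.2,"wx":0,"wy":0,"wz":0,"claw":1},{"x":0,"y":0,"z":-0.2,"wx":0,"wy":0,"wz":0,"claw":1},{"x":0,"y":0,"z":-0.2,"wx":0,"wy":0,"wz":0,"claw":1}]'
```

```text
t: 17.2
tool_pos: [0.5166, -0.0838, 0.0783]
tool_rot: [0.352, 0.936, 0.0, 0.002]
force: [-0.2, -0.8, -0.2]
grip_width: 0.578
grip_force: 41.8
t: 17.7
tool_pos: [0.6863, -0.0699, 0.074]
tool_rot: [0.351, 0.936, 0.0, 0.0]
force: [0.1, -0.8, -2.1]
grip_width: 0.576
grip_force: 41.9
t: 18.2
tool_pos: [0.6821, -0.0703, 0.0342]
tool_rot: [0.352, 0.936, -0.0, -0.001]
force: [0.4, 0.1, -1.6]
grip_width: 0.576
grip_force: 41.9
t: 18.6
tool_pos: [0.6837, -0.0704, 0.0346]
tool_rot: [0.352, 0.936, 0.0, 0.0]
force: [1.0, 0.1, -0.2]
grip_width: 0.576
grip_force: 41.9
```

```bash
python3 -m creep '[{"x":0,"y":0,"z":-0.15,"wx":0,"wy":0,"wz":0,"claw":1},{"x":0,"y":0,"z":-0.3,"wx":0,"wy":0,"wz":0,"claw":1},{"x":0,"y":0,"z":-0.4,"wx":0,"wy":0,"wz":0,"claw":1},{"x":0,"y":0,"z":-0.4,"wx":0,"wy":0,"wz":0,"claw":1}]'
python3 -m creep '[{"x":0,"y":0,"z":-0.1,"wx":0,"wy":0,"wz":0,"claw":1},{"x":0,"y":0,"z":-0.1,"wx":0,"wy":0,"wz":0,"claw":1}]'
python3 -m creep '[{"x":0,"y":0,"z":-0.1,"wx":0,"wy":0,"wz":0,"claw":1},{"x":0,"y":0,"z":-0.1,"wx":0,"wy":0,"wz":0,"claw":1}]'
```

```text
t: 19.0
tool_pos: [0.6835, -0.0703, 0.0302]
tool_rot: [0.352, 0.936, 0.0, -0.0]
force: [0.2, 0.1, -1.5]
grip_width: 0.573
grip_force: 42.0
t: 19.2
tool_pos: [0.6836, -0.0704, 0.03]
tool_rot: [0.352, 0.936, 0.0, 0.0]
force: [-4.6, -0.2, 7.1]
grip_width: 0.578
grip_force: 42.5
t: 19.4
tool_pos: [0.6837, -0.0704, 0.03]
tool_rot: [0.352, 0.936, 0.0, 0.0]
force: [-8.9, 1.6, 16.3]
grip_width: 0.575
grip_force: 43.4
```

Yellow is down. I'll release and go to the red jar.

```bash
python3 -m creep '[{"x":0,"y":0,"z":0.15,"wx":0,"wy":0,"wz":0,"claw":-1},{"x":0,"y":0,"z":0.15,"wx":0,"wy":0,"wz":0,"claw":-1},{"x":0,"y":0,"z":0.15,"wx":0,"wy":0,"wz":0,"claw":-1},{"x":0,"y":0,"z":0.15,"wx":0,"wy":0,"wz":0,"claw":-1},{"x":0,"y":0,"z":0.15,"wx":0,"wy":0,"wz":0,"claw":-1}]'
python3 -m creep '[{"x":0,"y":0,"z":1.5,"wx":0,"wy":0,"wz":0,"claw":-1},{"x":0,"y":0,"z":4,"wx":0,"wy":0,"wz":0,"claw":-1},{"x":0,"y":0,"z":7,"wx":0,"wy":0,"wz":0,"claw":-1},{"x":0,"y":0,"z":9,"wx":0,"wy":0,"wz":0,"claw":-1},{"x":0,"y":0,"z":9,"wx":0,"wy":0,"wz":0,"claw":-1}]'
python3 -m creep '[{"x":-3,"y":-2.4,"z":0,"wx":0,"wy":0,"wz":0,"claw":-1},{"x":-6,"y":-4.9,"z":0,"wx":0,"wy":0,"wz":0,"claw":-1},{"x":-9,"y":-7.3,"z":0,"wx":0,"wy":0,"wz":0,"claw":-1},{"x":-12,"y":-9.8,"z":0,"wx":0,"wy":0,"wz":0,"claw":-1},{"x":-15,"y":-12.2,"z":0,"wx":0,"wy":0,"wz":0,"claw":-1}]'
python3 -m creep '[{"x":-3,"y":-2.4,"z":0,"wx":0,"wy":0,"wz":0,"claw":-1},{"x":-6,"y":-4.9,"z":0,"wx":0,"wy":0,"wz":0,"claw":-1},{"x":-7.6,"y":-6.2,"z":0,"wx":0,"wy":0,"wz":0,"claw":-1},{"x":-7.6,"y":-6.2,"z":0,"wx":0,"wy":0,"wz":0,"claw":-1},{"x":-7.6,"y":-6.2,"z":0,"wx":0,"wy":0,"wz":0,"claw":-1}]'
```

```text
t: 19.9
tool_pos: [0.6834, -0.0703, 0.0295]
tool_rot: [0.352, 0.936, -0.0, -0.0]
force: [-0.8, -0.4, -0.5]
grip_width: 1.001
grip_force: 0.0
t: 20.4
tool_pos: [0.6849, -0.0705, 0.1246]
tool_rot: [0.352, 0.936, 0.001, 0.003]
force: [-0.5, -0.5, 0.0]
grip_width: 0.998
grip_force: 0.0
t: 20.9
tool_pos: [0.532, -0.193, 0.1195]
tool_rot: [0.352, 0.936, -0.0, -0.0]
force: [1.0, -0.1, -0.1]
grip_width: 0.999
grip_force: 0.0
t: 21.4
tool_pos: [0.4574, -0.2544, 0.1198]
tool_rot: [0.352, 0.936, 0.0, 0.0]
force: [-0.4, 0.2, 0.5]
grip_width: 0.999
grip_force: 0.0
```

```bash
python3 -m creep '[{"x":0,"y":0,"z":-2.5,"wx":0,"wy":0,"wz":0,"claw":-1},{"x":0,"y":0,"z":-5,"wx":0,"wy":0,"wz":0,"claw":-1},{"x":0,"y":0,"z":-7.5,"wx":0,"wy":0,"wz":0,"claw":-1},{"x":0,"y":0,"z":-9.5,"wx":0,"wy":0,"wz":0,"claw":-1},{"x":0,"y":0,"z":-9.5,"wx":0,"wy":0,"wz":0,"claw":-1}]'
python3 -m creep '[{"x":0,"y":0,"z":0,"wx":0,"wy":0,"wz":0,"claw":-1},{"x":0,"y":0,"z":0,"wx":0,"wy":0,"wz":0,"claw":-1}]'
python3 -m creep '[{"x":0,"y":0,"z":0,"wx":0,"wy":0,"wz":0,"claw":1},{"x":0,"y":0,"z":0,"wx":0,"wy":0,"wz":0,"claw":1},{"x":0,"y":0,"z":0,"wx":0,"wy":0,"wz":0,"claw":1},{"x":0,"y":0,"z":0,"wx":0,"wy":0,"wz":0,"claw":1},{"x":0,"y":0,"z":0,"wx":0,"wy":0,"wz":0,"claw":1}]'
```

```text
t: 21.9
tool_pos: [0.4568, -0.2528, 0.0219]
tool_rot: [0.351, 0.936, 0.0, -0.002]
force: [-0.5, -0.2, 0.8]
grip_width: 1.001
grip_force: 0.0
t: 22.1
tool_pos: [0.4584, -0.2544, 0.026]
tool_rot: [0.351, 0.936, -0.0, 0.001]
force: [0.5, -0.1, 0.6]
grip_width: 1.0
grip_force: 0.0
t: 22.6
tool_pos: [0.4578, -0.2545, 0.0255]
tool_rot: [0.352, 0.936, -0.0, 0.0]
force: [-1.3, 0.9, 5.9]
grip_width: 0.575
grip_force: 41.5
```

```bash
python3 -m creep '[{"x":0,"y":0,"z":0,"wx":0,"wy":0,"wz":0,"claw":1},{"x":0,"y":0,"z":1,"wx":0,"wy":0,"wz":0,"claw":1},{"x":0,"y":0,"z":3,"wx":0,"wy":0,"wz":0,"claw":1},{"x":1,"y":0.7,"z":5,"wx":0,"wy":0,"wz":0,"claw":1},{"x":4,"y":2.9,"z":5,"wx":0,"wy":0,"wz":0,"claw":1}]'
python3 -m creep '[{"x":3,"y":2.2,"z":0,"wx":0,"wy":0,"wz":0,"claw":1},{"x":6,"y":4.3,"z":0,"wx":0,"wy":0,"wz":0,"claw":1},{"x":7.2,"y":5.2,"z":0,"wx":0,"wy":0,"wz":0,"claw":1},{"x":7.2,"y":5.2,"z":0,"wx":0,"wy":0,"wz":0,"claw":1},{"x":7.2,"y":5.2,"z":-1.5,"wx":0,"wy":0,"wz":0,"claw":1}]'
python3 -m creep '[{"x":0,"y":0,"z":-1.3,"wx":0,"wy":0,"wz":0,"claw":1},{"x":0,"y":0,"z":-2.3,"wx":0,"wy":0,"wz":0,"claw":1},{"x":0,"y":0,"z":-2.5,"wx":0,"wy":0,"wz":0,"claw":1},{"x":0,"y":0,"z":-2.5,"wx":0,"wy":0,"wz":0,"claw":1}]'
```

```text
t: 23.1
tool_pos: [0.4979, -0.2268, 0.0785]
tool_rot: [0.353, 0.936, -0.001, 0.002]
force: [0.5, -0.6, -1.7]
grip_width: 0.577
grip_force: 42.0
t: 23.6
tool_pos: [0.5701, -0.1738, 0.0612]
tool_rot: [0.352, 0.936, -0.0, 0.001]
force: [-0.1, -0.6, -1.8]
grip_width: 0.575
grip_force: 42.1
t: 24.0
tool_pos: [0.569, -0.1736, 0.0341]
tool_rot: [0.352, 0.936, -0.0, -0.0]
force: [0.4, 0.2, -1.7]
grip_width: 0.576
grip_force: 42.1
```

```bash
python3 -m creep '[{"x":0,"y":0,"z":-0.1,"wx":0,"wy":0,"wz":0,"claw":1},{"x":0,"y":0,"z":-0.2,"wx":0,"wy":0,"wz":0,"claw":1},{"x":0,"y":0,"z":-0.3,"wx":0,"wy":0,"wz":0,"claw":1},{"x":0,"y":0,"z":-0.3,"wx":0,"wy":0,"wz":0,"claw":1}]'
python3 -m creep '[{"x":0,"y":0,"z":-0.1,"wx":0,"wy":0,"wz":0,"claw":1},{"x":0,"y":0,"z":-0.1,"wx":0,"wy":0,"wz":0,"claw":1}]'
python3 -m creep '[{"x":0,"y":0,"z":-0.1,"wx":0,"wy":0,"wz":0,"claw":1},{"x":0,"y":0,"z":-0.1,"wx":0,"wy":0,"wz":0,"claw":1}]'
```

```text
t: 24.4
tool_pos: [0.5695, -0.1733, 0.0318]
tool_rot: [0.352, 0.936, 0.0, 0.0]
force: [0.9, 0.3, -2.2]
grip_width: 0.577
grip_force: 42.1
t: 24.6
tool_pos: [0.5695, -0.1733, 0.0306]
tool_rot: [0.352, 0.936, -0.0, -0.0]
force: [0.3, 0.0, -2.2]
grip_width: 0.575
grip_force: 42.1
t: 24.8
tool_pos: [0.5697, -0.1734, 0.0305]
tool_rot: [0.352, 0.936, -0.0, 0.0]
force: [-4.1, 1.3, 7.1]
grip_width: 0.57
grip_force: 42.6
```

Contact again. I'll release, rise and back off clear (toward x ≈ 0.42, y ≈ -0.32, where nothing stands), then check.

```bash
python3 -m creep '[{"x":0,"y":0,"z":0,"wx":0,"wy":0,"wz":0,"claw":-1},{"x":0,"y":0,"z":0,"wx":0,"wy":0,"wz":0,"claw":-1},{"x":0,"y":0,"z":0,"wx":0,"wy":0,"wz":0,"claw":-1},{"x":0,"y":0,"z":0,"wx":0,"wy":0,"wz":0,"claw":-1},{"x":0,"y":0,"z":0,"wx":0,"wy":0,"wz":0,"claw":-1}]'
python3 -m creep '[{"x":0,"y":0,"z":1.5,"wx":0,"wy":0,"wz":0,"claw":-1},{"x":0,"y":0,"z":4,"wx":0,"wy":0,"wz":0,"claw":-1},{"x":0,"y":0,"z":8,"wx":0,"wy":0,"wz":0,"claw":-1},{"x":0,"y":0,"z":12,"wx":0,"wy":0,"wz":0,"claw":-1},{"x":0,"y":0,"z":16,"wx":0,"wy":0,"wz":0,"claw":-1}]'
python3 -m creep '[{"x":-3,"y":-4,"z":0,"wx":0,"wy":0,"wz":0,"claw":-1},{"x":-6,"y":-8,"z":0,"wx":0,"wy":0,"wz":0,"claw":-1},{"x":-9,"y":-12,"z":0,"wx":0,"wy":0,"wz":0,"claw":-1},{"x":-12,"y":-16,"z":0,"wx":0,"wy":0,"wz":0,"claw":-1},{"x":-15,"y":-20,"z":0,"wx":0,"wy":0,"wz":0,"claw":-1}]'
python3 -m creep '[{"x":-2,"y":-4,"z":0,"wx":0,"wy":0,"wz":0,"claw":-1},{"x":-4,"y":-8,"z":0,"wx":0,"wy":0,"wz":0,"claw":-1},{"x":-6,"y":-12,"z":0,"wx":0,"wy":0,"wz":0,"claw":-1},{"x":-6,"y":-12,"z":0,"wx":0,"wy":0,"wz":0,"claw":-1}]'
python3 - <<'E'
from h import *
t=snap('top','topf');s=snap('side','sidef')
a=cv2.resize(t['image'][130:280,160:470,::-1],None,fx=2.5,fy=2.5,interpolation=cv2.INTER_CUBIC)
b=cv2.resize(s['image'][110:310,200:450,::-1],None,fx=1.0,fy=1.0)
b=cv2.resize(s['image'][110:310,230:420,::-1],None,fx=1.1,fy=1.1,interpolation=cv2.INTER_CUBIC)
c=np.zeros((a.shape[0]+b.shape[0],a.shape[1],3),'uint8');c[:a.shape[0]]=np.clip(a*1.8,0,255);c[a.shape[0]:,:b.shape[1]]=b
cv2.imwrite('pics/cf.png',c)
E
```

```text
t: 25.3
tool_pos: [0.5695, -0.1733, 0.0296]
tool_rot: [0.352, 0.936, -0.0, -0.0]
force: [0.1, 0.4, -0.1]
grip_width: 0.998
grip_force: 0.0
t: 25.8
tool_pos: [0.5692, -0.1733, 0.1926]
tool_rot: [0.352, 0.936, 0.0, 0.0]
force: [0.8, -0.1, -0.5]
grip_width: 1.0
grip_force: 0.0
t: 26.3
tool_pos: [0.418, -0.3746, 0.1912]
tool_rot: [0.352, 0.936, -0.0, 0.001]
force: [1.7, -0.8, -0.6]
grip_width: 0.996
grip_force: 0.0
t: 26.7
tool_pos: [0.357, -0.4968, 0.1905]
tool_rot: [0.353, 0.935, -0.001, -0.0]
force: [0.4, 0.3, 0.1]
grip_width: 1.001
grip_force: 0.0
```

View pics/cf.png

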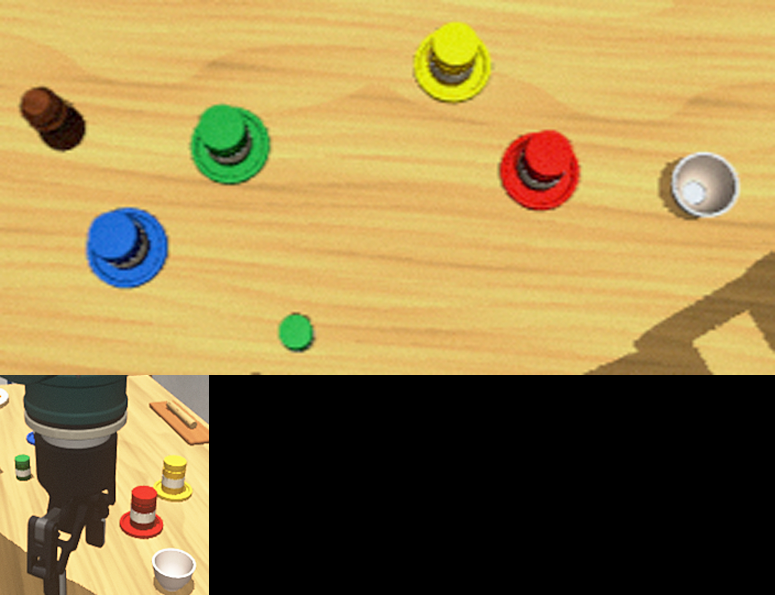

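All four jars stand in the coaster of their own colour, with lids at crop green (222,129), yellow (456,45), red (549,155) and blue (114,237). The mill and bowl have not moved. A quick offset check, then I hand in.

```bash
python3 - <<'E'
from h import *
t=np.load('pics/topf.npz')
J={'g':((222,129),(230,144)),'y':((456,45),(452,63)),'r':((549,155),(540,170)),'b':((114,237),(127,247))}
w=0
for k,(a,c) in J.items():
    f=lambda p:(np.array(p)+.5)/2.5-.5+[160,130]
    d=(plane(t,*f(a),.080)-plane(t,*f(c),.01))[:2]; print(k,d.round(4)); w=max(w,np.hypot(*d))
if w<.009: print(robot.finish_job())
E
```

```text
g [-0.0025 -0.0006]
y [-0.0042  0.0004]
r [-0.0011  0.0009]
b [-0.0015 -0.0019]
the job is handed in; nothing more can be done
None
```

All four jars stand in the coasters of their own lid colours, within about 5 mm of centre by the last top view; the mill and bowl look unmoved, and the job is handed in (no verdict was returned).

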